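Open the blue slide-lid parts box

TASK

Open the wooden parts box with the blue sliding lid: lift the lid by its wooden bar until it clears the lip at the robot's end of the box, slide it out of its grooves towards the robot, and lay it flat on the bench with the bar up, not dropping it. Leave the orange-lidded box shut.

Things in the scene. Friction and masses are not known exactly. Their poses are not given: they have to be found in the camera images.
- blue_box: Wooden box with the blue lid, fixed, 135 (x) x 106 (y) x 77 mm. Origin: centre of its underside. +x: along the grooves from the lip end (facing the robot within 10 degrees) to the rear wall (77 high). The lid rests on ledges 45 above the bench. The lip, outer face at x = -67.5, ends at 53. Side strips over the lid's edges, 66 apart, z 72 to 77, stop it being lifted straight out. The bench before the lip is free.
- blue_lid: Loose blue lid: plate 120 (x) x 84 (y) x 5 mm, 0.1 to 0.21 kg, a grip bar across its middle. Origin: centre of its underside, 45 above the box's origin when shut; axes as the box's. It can rise 22 before it meets the strips; raised level by 10 to 20 (best 15) it slides freely along the box's -x with 5 play each side, and is clear of box and lip 130 or more from its shut place.
- blue_grip (a point): Grip point in the blue lid's bar: over the lid's centre, 30 mm above the plate's underside, 75 above the bench when shut; axes as the lid's. Bar 14 thick (x), 50 long (y), top 15 above this point; its 22 x 54 foot ends 21.5 below it. Take it from above, fingers closing along the lid's x. The box's rear wall begins 61 behind it (+x), higher than the lid.
- orange_grip (a point): The same point of the orange lid on the second, otherwise equal box, which stays shut. Of the two boxes one stands between a big open case (from y = 0.13 m to the left; its raised lid is over 0.3 m tall from x = 0.6 on: come to the boxes from the robot's side) and a vice 182 mm tall (centre x = 0.46, y = -0.16), the other right of the vice.

How it is judged:
On the way, in this order (a step that is already met when the one before it is completed fails the run):
1. the blue lid is raised in its grooves to clear the lip (its middle 5 mm or more above its shut height) (z of blue_grip in the frame of blue_box above 0.08 m), for 0.05 s.
2. the blue lid is slid out over the lip by 90 mm or more, still between the grooves' floor and top strips (x of blue_lid in the frame of blue_box below -0.09 m and z of blue_lid in the frame of blue_box below 0.085 m), for 0.05 s.
At the end, for the whole second after the job is handed in: The blue lid lies still and flat on the bench (underside within 12 mm of the bench top, tilted less than 10 degrees, bar up), out of its box; the orange lid is within 15 mm of where it was (height (world z) of blue_lid between -0.01 and 0.012 m and angle between blue_lid's own z axis and vertical below 0.17 rad and linear speed of blue_lid below 0.02 m/s and distance of orange_grip from where it was at the start of the episode below 0.015 m); the robot touches nothing.
It fails at once if the orange lid is moved by more than 15 mm (distance of orange_grip from where it was at the start of the episode above 0.015 m).
It fails at once if the blue lid is dropped: out of the grooves and not held by the fingers while its middle is more than 35 mm above the bench (x of blue_lid in the frame of blue_box below -0.13 m and height (world z) of blue_lid above 0.035 m and contact force between the fingers and blue_lid below 0.05 N).
It also fails if it takes over 35 s, if anything falls off the work surface, if the arm or the gripper's body presses on something with over 40 N, if the wrist force passes 120 N, or if a joint passes its speed limit or range.

ROBOT

A 6-joint arm with a two-finger parallel gripper is mounted at the origin on a cart in front of the work surface, level with it; the furniture and walls round the work are solid. World frame = base frame: x ahead of the robot, y to its left, z up, the work surface at z = 0. Lengths are in m, angles in rad, forces in N, time in s.
With the tool pointing down it reaches from about 0.325 to 0.925 m from the base axis. Payload 3.1 kg.
Tool frame: the origin (TCP) lies midway between the tips of the shut fingers; the grasp point (between the pads) lies 19 mm behind it; z points along the fingers, y is the direction in which the jaws open and shut (so a half turn about z gives the same grasp; the last joint's range is limited). The gripper opens to 85 mm and grips with 20 to 120 N. Pads are 22 mm wide; open, the fingers measure 114 mm over their backs; the gripper's body (76 mm by 85 mm) begins 54 mm behind the grasp point. The pads swing forward as they close: fully open they stand 13 mm farther back than shut.
Start: joints at [1.174, 0.217, 1.613, -0, 1.311, -0.112], TCP at [0.176, 0.6, 0.231] pointing down, gripper open.
Joint ranges: [-2.75, 2.75], [-0.78, 2.1], [0.31, 2.55], [-1.13, 4.27], [0.13, 2.63], [-2.58, 2.58]. Speed limits (rad/s): [2.79, 2.79, 3.14, 3.14, 3.14, 3.14].

INTERFACE

Orientations are given as a unit quaternion [x, y, z, w].
In Python, from workcell import state, snapshot, close_job gives the robot as it stands.
- The arm moves only by the tool jog_arm, never from a script. Its argument "targets" is a list of rows, each an object of numbers: "jaw": the finger opening in mm, from 0 to 85.4; "x", "y", "z": the shift along the tool's x, y, z in mm; "wx", "wy", "wz": the turn, a rotation vector about the tool's x, y, z in rad. A call has 1 to 12 rows; each row is the pose to reach, as a shift and turn from the pose commanded when the call began, along the tool's axes at that moment; what a row does not reach only later rows make up. A row lasts 1/12 s, in which the tool goes at most 41.7 mm and 7.16 degrees, less where a joint would pass 70% of its speed; a pose out of reach is approached as far as the arm can. A call with a gripper value outside its range is refused whole. The fingers move at their own pace and stop on an object; the grip force is fixed at half the most. Time passes only in rows, so rows that repeat a pose let the fingers close. It gives the time, the measured TCP pose, the force and the opening at its end, in the units of the state.
- state(): the state, without advancing time (a new reading comes with each control period).
- snapshot(name): name is "scene" or "top"; returns a dict with "img" (384x512x3 uint8, red, green, blue), "camera_matrix" (3x3 intrinsics, pixels), "k1" (the pictures are not rectified: a ray, as slopes to the right and down, at radius r is drawn at 1 + k1 r^2 times it, then the intrinsics apply), "R" (3x3) and "t" (3): a world point X has camera coordinates R X + t. Camera axes: x right, y down, z forward; pixel columns grow to the right and rows downward; lengths in m; the calibration is good to about 2 mm. A picture is of the moment at which its call begins. There is no depth.
- close_job(): hands the job in, once; it reports no verdict.
The state is a dict: "time": time; "joint_positions": joint angles; "qd": joint speeds; "joint_efforts": joint torques, N m; "ee_pos": TCP position; "orientation": TCP orientation; "wrist_force": force on the tool from outside, world axes, zero at the start; "torque": the same for the moment, N m; "finger_gap": finger opening in m.
Only numpy, scipy, OpenCV 4.12 (cv2) and the standard library are available. Lean on these libraries where they do the work, as an engineer would, in place of code of your own. Each camera call takes 0.05 s, during which the arm holds its last target.

## Working session

There is one attempt and no reset: what is moved stays moved. The work goes in short steps, Python scripts to look and compute and a tool call to move; the robot and the scene stay as the last step left them, time stands still between calls to the robot, and variables do not carry over. Pictures are saved under pics/ and viewed, and the job is handed in when it is done.

Besides the shell and the picture viewer there is one more tool, called after "Emit:" as name(argument=value, ...), one argument or row to a line, values as JSON. jog_arm: Moves the arm, as the interface text tells. Its arguments: {"type":"object","properties":{"targets":{"type":"array"}},"required":["targets"]}

```bash
mkdir -p pics
cat > h.py <<'E'
import numpy as np, cv2
from workcell import state, snapshot
def snap(n,f):
    s=snapshot(n); cv2.imwrite('pics/'+f,s['img'][:,:,::-1]); np.savez('pics/'+f+'.npz',**{k:np.array(s[k]) for k in s}); return s
E
python3 - <<'E'
from h import *
for n in('scene','top'):
    s=snap(n,n+'0.png'); print(n,s['camera_matrix'],s['k1'],s['R'],s['t'])
print(state())
E
```

```text
scene [[397.63565921   0.         257.44164072]
 [  0.         397.63565921 191.7252425 ]
 [  0.           0.           1.        ]] -0.1300762008081415 [[-1.73597631e-01  9.84816467e-01  6.23822004e-04]
 [ 8.23608949e-01  1.45528154e-01 -5.48169550e-01]
 [-5.39937183e-01 -9.46471502e-02 -8.36366998e-01]] [ 0.26672294 -0.41858834  1.21110924]
top [[356.97797242   0.         256.71056925]
 [  0.         356.97797242 186.98047455]
 [  0.           0.           1.        ]] -0.012879345861338709 [[-0.01699586 -0.99980922 -0.0096259 ]
 [-0.98163637  0.01851487 -0.18986107]
 [ 0.19000307  0.00622228 -0.98176378]] [-0.13845799  0.58881491  0.79784607]
{'time': 0.1, 'joint_positions': array([ 1.17380649e+00,  2.17688145e-01,  1.61479073e+00, -2.98162579e-06,
        1.31131898e+00, -1.12161988e-01]), 'qd': array([ 0.00050037, -0.00273013, -0.00234762,  0.00040246,  0.00093182,
        0.00061223]), 'joint_efforts': array([-1.36428380e-04, -3.98066962e+01, -3.04971993e+01, -1.53936066e-04,
        4.11189802e-03, -2.28892873e-05]), 'ee_pos': array([0.17528678, 0.5991394 , 0.23008411]), 'orientation': array([ 1.41932548e-01,  9.89875718e-01, -1.06742473e-03, -2.76278854e-04]), 'wrist_force': array([-0.31306992,  0.09479172,  0.82259102]), 'torque': array([-0.03426109,  0.00173587, -0.02204814]), 'finger_gap': 0.08569055335410884}
```

View pics/scene0.png

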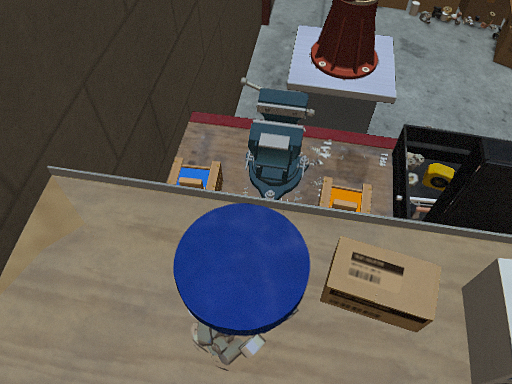

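View pics/top0.png

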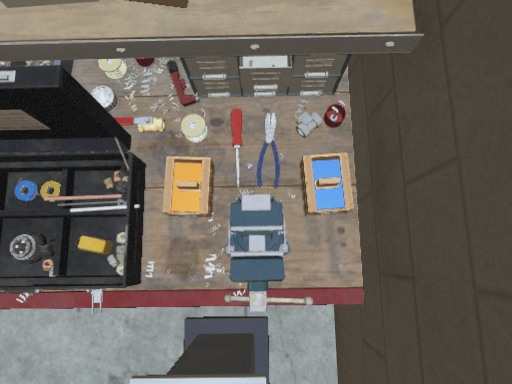

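The top view shows the blue box at about (328,183), right of the vice, and the orange box at (188,186). There is also a shelf above the bench's far end. I'll zoom in next.

Run:
```python
import cv2
i=cv2.imread('pics/top0.png')
c=i[140:225,285:370]; cv2.imwrite('pics/z1.png',cv2.resize(c,None,fx=7,fy=7,interpolation=cv2.INTER_CUBIC))
i=cv2.imread('pics/scene0.png')
c=i[80:230,140:400]; cv2.imwrite('pics/z2.png',cv2.resize(c,None,fx=3,fy=3,interpolation=cv2.INTER_CUBIC))
```

```text
(no output)
```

View pics/z1.png

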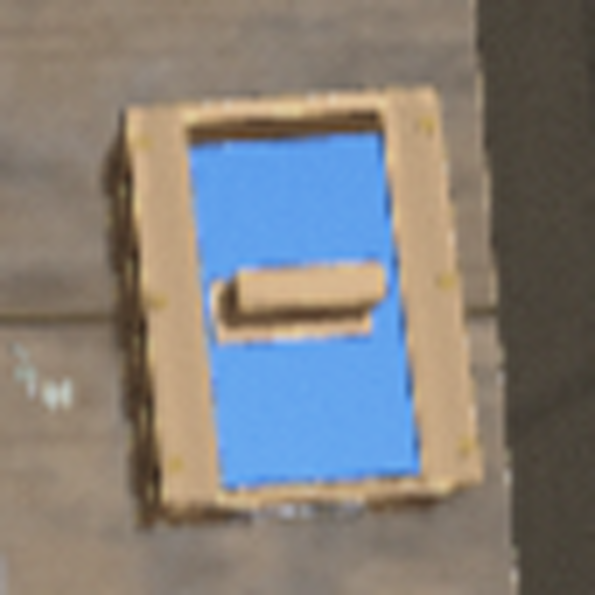

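View pics/z2.png

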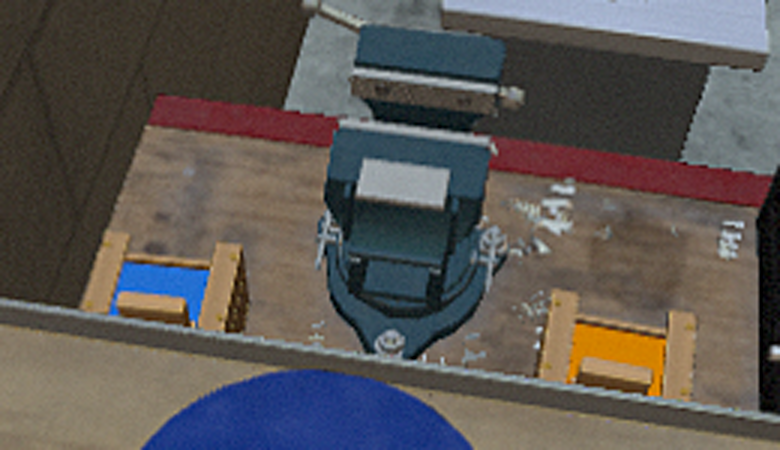

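```bash
cat >> h.py <<'E'
def proj(s,X):
    K,k1=s['camera_matrix'],float(s['k1']); c=np.asarray(X)@s['R'].T+s['t']; p=c[:,:2]/c[:,2:]
    p=p*(1+k1*(p**2).sum(1,keepdims=True)); return p*[K[0,0],K[1,1]]+K[:2,2]
def ray(s,uv,z):
    K,k1=s['camera_matrix'],float(s['k1'])
    p=cv2.undistortPoints(np.array([[uv]],float),K,np.array([k1,0,0,0,0]))[0,0]
    d=s['R'].T@np.array([p[0],p[1],1]); o=-s['R'].T@s['t']; return o+d*(z-o[2])/d[2]
def load(f): return dict(np.load('pics/'+f+'.npz'))
def box(x,y,th,P):
    c,s=np.cos(th),np.sin(th); P=np.asarray(P,float); return np.c_[x+c*P[:,0]-s*P[:,1],y+s*P[:,0]+c*P[:,1],P[:,2]]
E
python3 - <<'E'
from h import *
from scipy.optimize import least_squares
s=load('top0.png')
z=lambda u,v:(285+(u+.5)/7-.5,140+(v+.5)/7-.5)
L=[(127,108),(435,88),(480,482),(165,508)]
for q,h in zip(L,[.077]*4): print(ray(s,z(*q),h))
m=.0675;w=.053
P=[(m,w,.077),(m,-w,.077),(-m,-w,.077),(-m,w,.077)]
uv=np.array([z(*q) for q in L])
r=least_squares(lambda a:(proj(s,box(*a,P))-uv).ravel(),[.6,-.3,0]); print(r.x,r.fun)
b=[(238,268),(385,262),(387,300),(238,312)]
for q in b: print('bar',ray(s,z(*q),.09))
Q=[(.007,.025,.09),(.007,-.025,.09),(-.007,-.025,.09),(-.007,.025,.09)]
uv2=np.array([z(*q) for q in b])
r2=least_squares(lambda a:(proj(s,box(*a,Q))-uv2).ravel(),[.6,-.3,0]); print(r2.x,r2.fun)
# overlay
i=cv2.imread('pics/top0.png');i=i[140:225,285:370];i=cv2.resize(i,None,fx=7,fy=7,interpolation=cv2.INTER_CUBIC)
def dr(PP,c):
    p=(proj(s,box(*r.x,PP))-[285,140]+.5)*7-.5
    cv2.polylines(i,[np.int32(p)],True,c,1)
dr(P,(0,0,255));dr(Q,(0,255,0))
dr([(m,.033,.077),(m,-.033,.077),(-m,-.033,.077),(-m,.033,.077)],(0,0,255))
dr([(.011,.027,.0535),(.011,-.027,.0535),(-.011,-.027,.0535),(-.011,.027,.0535)],(0,255,255))
dr([(m,w,0),(m,-w,0),(-m,-w,0),(-m,w,0)],(255,0,255))
cv2.imwrite('pics/ov.png',i)
for q in [(60,40),(413,40),(388,40)]: print('shelf',[ray(s,q,h).round(3) for h in (.2,.3,.4,.5)])
print('cam',-s['R'].T@s['t'])
print('bench R edge',ray(s,(355,183),0),ray(s,(362,290),0),'front',ray(s,(300,290),0))
E
```

```text
[ 0.65723245 -0.25941459  0.077     ]
[ 0.66223885 -0.36397737  0.077     ]
[ 0.52770605 -0.37002629  0.077     ]
[ 0.52104463 -0.26622929  0.077     ]
[ 0.59204935 -0.31490394  0.05107852] [-0.36642221  0.20126774  0.17529139  0.02584508  0.55611881  0.14646355
 -0.36966298 -0.37759565]
bar [ 0.59830904 -0.29193742  0.09      ]
bar [ 0.59941058 -0.34033999  0.09      ]
bar [ 0.58664987 -0.34021531  0.09      ]
bar [ 0.58356138 -0.29120058  0.09      ]
[ 0.5919872  -0.31592179  0.0383501 ] [-0.54374935  0.13136729  0.11402956 -0.22710392  0.43536226  0.290523
 -0.00680288 -0.20190902]
shelf [array([0.892, 0.273, 0.2  ]), array([0.825, 0.211, 0.3  ]), array([0.757, 0.15 , 0.4  ]), array([0.69 , 0.088, 0.5  ])]
shelf [array([ 0.874, -0.492,  0.2  ]), array([ 0.809, -0.443,  0.3  ]), array([ 0.744, -0.394,  0.4  ]), array([ 0.679, -0.346,  0.5  ])]
shelf [array([ 0.875, -0.438,  0.2  ]), array([ 0.81 , -0.397,  0.3  ]), array([ 0.745, -0.356,  0.4  ]), array([ 0.68 , -0.315,  0.5  ])]
cam [ 0.42405571 -0.15429782  0.89375662]
bench R edge [ 0.60263945 -0.39954184  0.        ] [ 0.33899401 -0.39844353  0.        ] front [ 0.34163132 -0.24887973  0.        ]
```

View pics/ov.png

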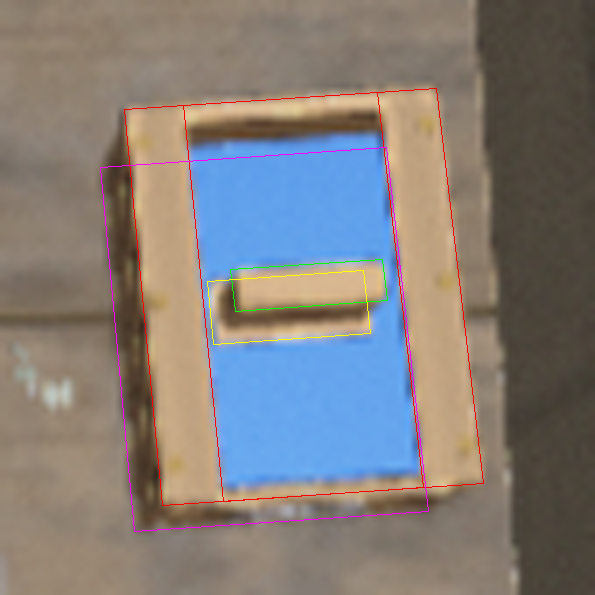

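```bash
cat >> h.py <<'E'
from scipy.spatial.transform import Rotation as Ro
def rel(target,yaw,st=None):
    """tool-y along world yaw, pointing down"""
    st=st or state(); R0=Ro.from_quat(st['orientation'])
    ty=np.array([np.cos(yaw),np.sin(yaw),0]);tz=np.array([0,0,-1.]);tx=np.cross(ty,tz)
    Rt=Ro.from_matrix(np.c_[tx,ty,tz])
    print('shift mm',(R0.inv().apply(np.array(target)-st['ee_pos'])*1000).round(1),'rot',(R0.inv()*Rt).as_rotvec().round(4))
E
python3 - <<'E'
from h import *
s=load('top0.png')
for n,q in dict(handleR=(312,301),handleknob=(258,303),viceR=(287,245),viceTR=(285,205)).items(): print(n,[ray(s,q,h).round(3)[:2] for h in (.05,.1,.18)])
rel([.40,.15,.29],0.6);rel([.47,-.32,.29],.048);rel([.592,-.3155,.2],.048)
E
```

```text
handleR [array([ 0.322, -0.27 ]), array([ 0.328, -0.263]), array([ 0.337, -0.252])]
handleknob [array([ 0.319, -0.147]), array([ 0.326, -0.148]), array([ 0.335, -0.148])]
viceR [array([ 0.448, -0.217]), array([ 0.447, -0.214]), array([ 0.444, -0.208])]
viceTR [array([ 0.542, -0.216]), array([ 0.535, -0.212]), array([ 0.524, -0.206])]
shift mm [-341.8 -368.   -59.2] rot [-2.20e-03  5.00e-04  6.86e-01]
shift mm [-541.1 -799.4  -58.3] rot [-2.100e-03  1.100e-03  1.238e+00]
shift mm [-656.9 -760.6   31.6] rot [-2.100e-03  1.100e-03  1.238e+00]
```

Emit:
jog_arm(
  targets=[
    {"z": -59,"jaw": 85},
    {"z": -59,"x": -30,"y": -32,"jaw": 85},
    {"x": -342,"y": -368,"z": -59,"wz": 0.686,"jaw": 85},
    {"x": -342,"y": -368,"z": -59,"wz": 0.686,"jaw": 85},
    {"x": -342,"y": -368,"z": -59,"wz": 0.686,"jaw": 85},
    {"x": -342,"y": -368,"z": -59,"wz": 0.686,"jaw": 85},
    {"x": -342,"y": -368,"z": -59,"wz": 0.686,"jaw": 85},
    {"x": -342,"y": -368,"z": -59,"wz": 0.686,"jaw": 85},
    {"x": -342,"y": -368,"z": -59,"wz": 0.686,"jaw": 85},
    {"x": -342,"y": -368,"z": -59,"wz": 0.686,"jaw": 85},
    {"x": -342,"y": -368,"z": -59,"wz": 0.686,"jaw": 85},
    {"x": -342,"y": -368,"z": -59,"wz": 0.686,"jaw": 85},
  ],
)

```text
schema error: expected keys jaw, x, y, z, wx, wy, wz
```

Run:
```python
from h import *
st=state();print(st['time'],st['ee_pos'],st['orientation'],st['joint_positions']);rel([.47,-.32,.29],.048)
```

```text
0.1 [0.17528678 0.5991394  0.23008411] [ 1.41932548e-01  9.89875718e-01 -1.06742473e-03 -2.76278854e-04] [ 1.17380649e+00  2.17688145e-01  1.61479073e+00 -2.98162579e-06
  1.31131898e+00 -1.12161988e-01]
shift mm [-541.1 -799.4  -58.3] rot [-2.100e-03  1.100e-03  1.238e+00]
```

Emit:
jog_arm(
  targets=[
    {"x": 0,"y": 0,"z": -59,"wx": 0,"wy": 0,"wz": 0,"jaw": 85},
    {"x": -30,"y": -32,"z": -59,"wx": 0,"wy": 0,"wz": 0,"jaw": 85},
    {"x": -342,"y": -368,"z": -59,"wx": 0,"wy": 0,"wz": 0.686,"jaw": 85},
    {"x": -342,"y": -368,"z": -59,"wx": 0,"wy": 0,"wz": 0.686,"jaw": 85},
    {"x": -342,"y": -368,"z": -59,"wx": 0,"wy": 0,"wz": 0.686,"jaw": 85},
    {"x": -342,"y": -368,"z": -59,"wx": 0,"wy": 0,"wz": 0.686,"jaw": 85},
    {"x": -342,"y": -368,"z": -59,"wx": 0,"wy": 0,"wz": 0.686,"jaw": 85},
    {"x": -342,"y": -368,"z": -59,"wx": 0,"wy": 0,"wz": 0.686,"jaw": 85},
    {"x": -342,"y": -368,"z": -59,"wx": 0,"wy": 0,"wz": 0.686,"jaw": 85},
    {"x": -342,"y": -368,"z": -59,"wx": 0,"wy": 0,"wz": 0.686,"jaw": 85},
    {"x": -342,"y": -368,"z": -59,"wx": 0,"wy": 0,"wz": 0.686,"jaw": 85},
    {"x": -342,"y": -368,"z": -59,"wx": 0,"wy": 0,"wz": 0.686,"jaw": 85},
  ],
)

```text
time: 1.1
ee_pos: [0.3794, 0.1907, 0.2898]
orientation: [0.466, 0.885, 0.0, 0.0]
wrist_force: [1.5, 1.0, -0.4]
finger_gap: 0.085
```

Run:
```python
from h import *
st=state();print(st['time'],st['ee_pos'],st['orientation'],st['joint_positions']);rel([.47,-.32,.29],.048)
```

```text
1.1 [0.3794382  0.19065867 0.28980755] [4.66382568e-01 8.84583122e-01 3.60747577e-05 1.96655025e-06] [ 2.99992442e-01 -2.79240974e-01  1.98703096e+00  4.87041869e-05
  1.43374888e+00 -3.00416680e-01]
shift mm [-4.725e+02 -2.138e+02 -2.000e-01] rot [ 1.000e-04 -0.000e+00  5.524e-01]
```

Emit:
jog_arm(
  targets=[
    {"x": -472,"y": -214,"z": 0,"wx": 0,"wy": 0,"wz": 0.552,"jaw": 55},
    {"x": -472,"y": -214,"z": 0,"wx": 0,"wy": 0,"wz": 0.552,"jaw": 55},
    {"x": -472,"y": -214,"z": 0,"wx": 0,"wy": 0,"wz": 0.552,"jaw": 55},
    {"x": -472,"y": -214,"z": 0,"wx": 0,"wy": 0,"wz": 0.552,"jaw": 55},
    {"x": -472,"y": -214,"z": 0,"wx": 0,"wy": 0,"wz": 0.552,"jaw": 55},
    {"x": -472,"y": -214,"z": 0,"wx": 0,"wy": 0,"wz": 0.552,"jaw": 55},
    {"x": -472,"y": -214,"z": 0,"wx": 0,"wy": 0,"wz": 0.552,"jaw": 55},
    {"x": -472,"y": -214,"z": 0,"wx": 0,"wy": 0,"wz": 0.552,"jaw": 55},
    {"x": -472,"y": -214,"z": 0,"wx": 0,"wy": 0,"wz": 0.552,"jaw": 55},
    {"x": -472,"y": -214,"z": 0,"wx": 0,"wy": 0,"wz": 0.552,"jaw": 55},
    {"x": -472,"y": -214,"z": 0,"wx": 0,"wy": 0,"wz": 0.552,"jaw": 55},
    {"x": -472,"y": -214,"z": 0,"wx": 0,"wy": 0,"wz": 0.552,"jaw": 55},
  ],
)

```text
time: 2.1
ee_pos: [0.4657, -0.3018, 0.2894]
orientation: [0.69, 0.724, 0.0, -0.0]
wrist_force: [0.8, 0.7, 0.7]
finger_gap: 0.0548
```

Run:
```python
from h import *
st=state();print(st['time'],st['ee_pos'],st['orientation'],st['joint_positions']);rel([.592,-.3155,.18],.048)
```

```text
2.1 [ 0.46570879 -0.30180215  0.28943822] [ 6.90158501e-01  7.23658067e-01  7.80432653e-05 -4.89220851e-04] [-7.01595671e-01  2.53398509e-02  1.71536027e+00  2.17684674e-04
  1.40185984e+00 -7.49012353e-01]
shift mm [-19.8 125.6 109.4] rot [-0.0006 -0.0008 -0.0006]
```

Emit:
jog_arm(
  targets=[
    {"x": -10,"y": 123,"z": 109,"wx": 0,"wy": 0,"wz": 0,"jaw": 55},
    {"x": -10,"y": 123,"z": 109,"wx": 0,"wy": 0,"wz": 0,"jaw": 55},
    {"x": -10,"y": 123,"z": 109,"wx": 0,"wy": 0,"wz": 0,"jaw": 55},
    {"x": -10,"y": 123,"z": 109,"wx": 0,"wy": 0,"wz": 0,"jaw": 55},
    {"x": -10,"y": 123,"z": 109,"wx": 0,"wy": 0,"wz": 0,"jaw": 55},
    {"x": -10,"y": 123,"z": 109,"wx": 0,"wy": 0,"wz": 0,"jaw": 55},
    {"x": -10,"y": 123,"z": 109,"wx": 0,"wy": 0,"wz": 0,"jaw": 55},
    {"x": -10,"y": 123,"z": 109,"wx": 0,"wy": 0,"wz": 0,"jaw": 55},
  ],
)

```text
time: 2.77
ee_pos: [0.5896, -0.3046, 0.1837]
orientation: [0.69, 0.724, 0.0, 0.002]
wrist_force: [-0.1, -0.0, 0.3]
finger_gap: 0.055
```

Run:
```python
from h import *
st=state();print(st['time'],st['ee_pos'],st['orientation'],st['qd']);rel([.592,-.3155,.059],.048)
s=snap('top','top1.png');i=s['img'][110:240,260:400,::-1];cv2.imwrite('pics/t1z.png',cv2.resize(i,None,fx=4,fy=4))
```

```text
2.7667 [ 0.58964989 -0.30461104  0.18374061] [6.90034504e-01 7.23774244e-01 1.67246973e-04 1.78889128e-03] [-0.00410008 -0.02634605 -0.00381577  0.00346936 -0.00319378  0.0004897 ]
shift mm [-10.7   1.5 124.8] rot [ 0.0027  0.0024 -0.0003]
```

View pics/t1z.png

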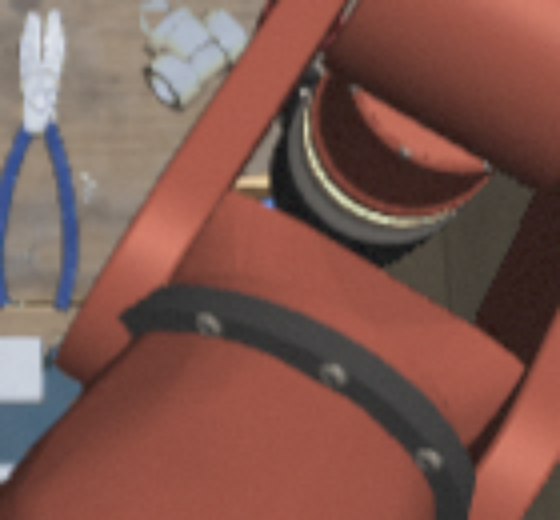

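Emit:
jog_arm(
  targets=[
    {"x": -10.7,"y": 1.5,"z": 20,"wx": 0.0027,"wy": 0.0024,"wz": 0,"jaw": 55},
    {"x": -10.7,"y": 1.5,"z": 45,"wx": 0.0027,"wy": 0.0024,"wz": 0,"jaw": 55},
    {"x": -10.7,"y": 1.5,"z": 70,"wx": 0.0027,"wy": 0.0024,"wz": 0,"jaw": 55},
    {"x": -10.7,"y": 1.5,"z": 70,"wx": 0.0027,"wy": 0.0024,"wz": 0,"jaw": 55},
    {"x": -10.7,"y": 1.5,"z": 70,"wx": 0.0027,"wy": 0.0024,"wz": 0,"jaw": 55},
    {"x": -10.7,"y": 1.5,"z": 70,"wx": 0.0027,"wy": 0.0024,"wz": 0,"jaw": 55},
  ],
)

```text
time: 3.32
ee_pos: [0.5924, -0.3155, 0.1142]
orientation: [0.69, 0.724, 0.0, 0.0]
wrist_force: [-0.1, 0.0, 1.2]
finger_gap: 0.0552
```

Run:
```python
from h import *
st=state();print(st['time'],st['ee_pos'],st['wrist_force']);rel([.592,-.3155,.059],.048)
s=snap('scene','sc1.png');i=s['img'][30:230,130:400,::-1];cv2.imwrite('pics/s1z.png',cv2.resize(i,None,fx=2.9,fy=2.9))
```

```text
3.3167 [ 0.59240455 -0.31546019  0.11419793] [-0.05062733  0.03613641  1.19671485]
shift mm [-0.  -0.4 55.2] rot [ 0.0007  0.0002 -0.0003]
```

View pics/s1z.png

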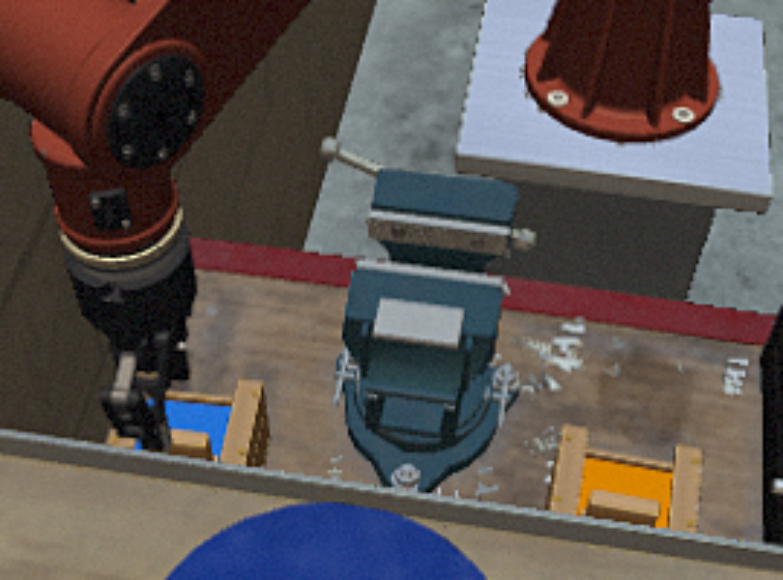

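The picture shows the finger at about zoom column 150 and the bar at about 190. I'll check this against the projection, since they may be misaligned.

Run:
```python
from h import *
s=load('sc1.png');st=state()
i=s['img'][30:230,130:400,::-1].copy();i=cv2.resize(i,None,fx=2.9,fy=2.9)
def d(PP,c,a=(.592,-.3155,.048)):
    p=(proj(s,box(*a,PP))-[130,30]+.5)*2.9
    cv2.polylines(i,[np.int32(p)],True,c,1)
m,w=.0675,.053
d([(m,w,.077),(m,-w,.077),(-m,-w,.077),(-m,w,.077)],(0,0,255))
d([(.007,.025,.09),(.007,-.025,.09),(-.007,-.025,.09),(-.007,.025,.09)],(0,255,0))
d([(.0275,.011,.12),(.0275,-.011,.12),(-.0275,-.011,.12),(-.0275,.011,.12)],(255,255,0))
cv2.imwrite('pics/s1o.png',cv2.resize(i[300:520,50:330],None,fx=2.8,fy=2.7))
```

```text
(no output)
```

View pics/s1o.png

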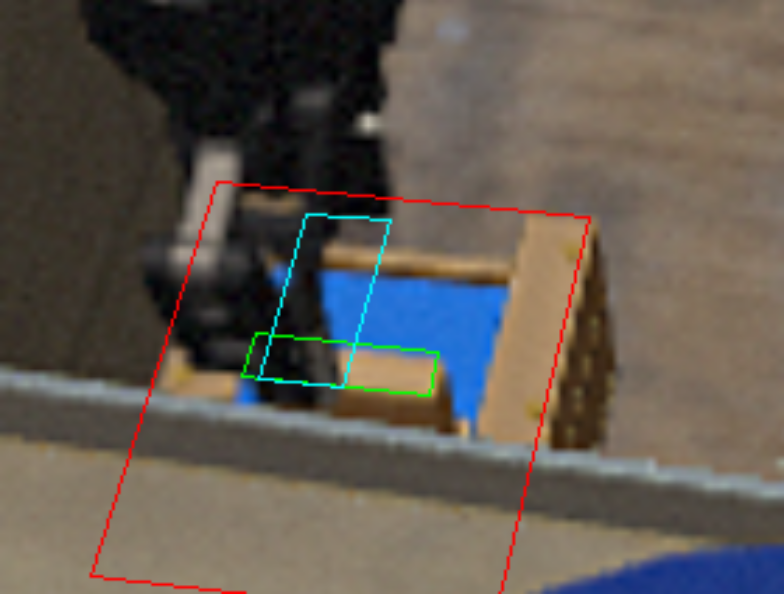

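Run:
```python
from h import *
s=load('sc1.png')
i=s['img'][60:200,140:215,::-1].copy();i=cv2.convertScaleAbs(i,alpha=2.2,beta=20)
cv2.imwrite('pics/s1b.png',cv2.resize(i,None,fx=4.2,fy=4.2,interpolation=cv2.INTER_CUBIC))
```

```text
(no output)
```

View pics/s1b.png

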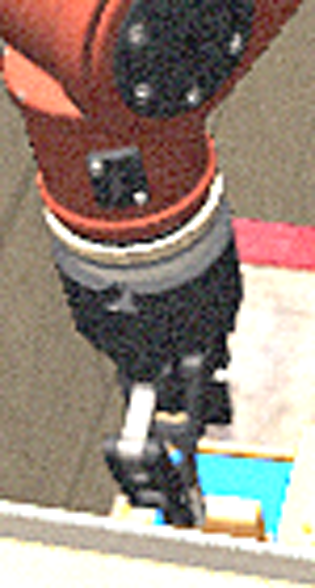

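Emit:
jog_arm(
  targets=[
    {"x": 0,"y": 0,"z": 12,"wx": 0,"wy": 0,"wz": 0,"jaw": 55},
    {"x": 0,"y": 0,"z": 24,"wx": 0,"wy": 0,"wz": 0,"jaw": 55},
    {"x": 0,"y": 0,"z": 36,"wx": 0,"wy": 0,"wz": 0,"jaw": 55},
    {"x": 0,"y": 0,"z": 36,"wx": 0,"wy": 0,"wz": 0,"jaw": 55},
  ],
)

```text
time: 3.7
ee_pos: [0.5889, -0.3128, 0.0709]
orientation: [0.69, 0.724, -0.001, -0.005]
wrist_force: [0.0, 0.5, -1.1]
finger_gap: 0.0549
```

Emit:
jog_arm(
  targets=[
    {"x": 0,"y": 0,"z": 6,"wx": 0,"wy": 0,"wz": 0,"jaw": 55},
    {"x": 0,"y": 0,"z": 12,"wx": 0,"wy": 0,"wz": 0,"jaw": 55},
    {"x": 0,"y": 0,"z": 17.5,"wx": 0,"wy": 0,"wz": 0,"jaw": 55},
    {"x": 0,"y": 0,"z": 17.5,"wx": 0,"wy": 0,"wz": 0,"jaw": 55},
    {"x": 0,"y": 0,"z": 17.5,"wx": 0,"wy": 0,"wz": 0,"jaw": 55},
  ],
)

```text
time: 4.12
ee_pos: [0.5911, -0.3142, 0.057]
orientation: [0.69, 0.724, -0.0, -0.002]
wrist_force: [0.3, 0.4, 0.8]
finger_gap: 0.0551
```

Emit:
jog_arm(
  targets=[
    {"x": 0,"y": 0,"z": -2,"wx": 0,"wy": 0,"wz": 0,"jaw": 55},
    {"x": 0,"y": 0,"z": -2,"wx": 0,"wy": 0,"wz": 0,"jaw": 55},
    {"x": 0,"y": 0,"z": -2,"wx": 0,"wy": 0,"wz": 0,"jaw": 55},
    {"x": 0,"y": 0,"z": -2,"wx": 0,"wy": 0,"wz": 0,"jaw": 30},
    {"x": 0,"y": 0,"z": -2,"wx": 0,"wy": 0,"wz": 0,"jaw": 30},
    {"x": 0,"y": 0,"z": -2,"wx": 0,"wy": 0,"wz": 0,"jaw": 30},
  ],
)

```text
time: 4.62
ee_pos: [0.5914, -0.3145, 0.0598]
orientation: [0.69, 0.724, -0.0, -0.002]
wrist_force: [0.3, -0.2, 0.0]
finger_gap: 0.0301
```

Run:
```python
from h import *
st=state();print(st['time'],st['ee_pos'],st['wrist_force'],st['finger_gap'],st['qd'].round(3));rel([.592,-.3155,.059],.048)
s=snap('scene','sc2.png');i=s['img'][120:230,150:230,::-1];i=cv2.convertScaleAbs(i,alpha=1.8,beta=15);cv2.imwrite('pics/s2z.png',cv2.resize(i,None,fx=5,fy=5,interpolation=cv2.INTER_CUBIC))
```

```text
4.6167 [ 0.59140193 -0.31445022  0.05978041] [ 0.32382092 -0.23022371  0.02659377] 0.03014271164736633 [-0.     0.003  0.002 -0.     0.    -0.002]
shift mm [-1.1  0.5  0.8] rot [-0.0025 -0.0022  0.    ]
```

View pics/s2z.png

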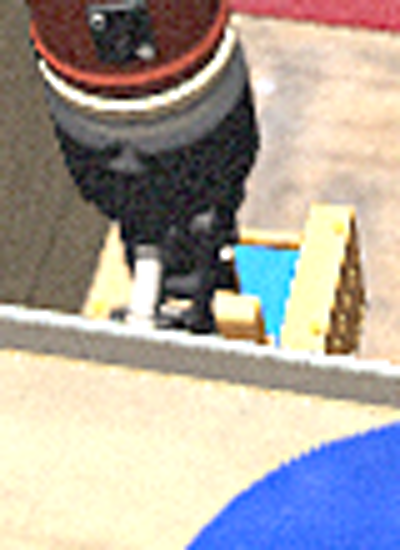

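The finger is over the bar, whose right part shows at about zoom (240,315). There is no contact force yet, so I'll close the jaws.

Emit:
jog_arm(
  targets=[
    {"x": -1,"y": 0,"z": 0,"wx": -0.0025,"wy": -0.0022,"wz": 0,"jaw": 20},
    {"x": -1,"y": 0,"z": 0,"wx": -0.0025,"wy": -0.0022,"wz": 0,"jaw": 5},
    {"x": -1,"y": 0,"z": 0,"wx": -0.0025,"wy": -0.0022,"wz": 0,"jaw": 0},
    {"x": -1,"y": 0,"z": 0,"wx": -0.0025,"wy": -0.0022,"wz": 0,"jaw": 0},
    {"x": -1,"y": 0,"z": 0,"wx": -0.0025,"wy": -0.0022,"wz": 0,"jaw": 0},
    {"x": -1,"y": 0,"z": 0,"wx": -0.0025,"wy": -0.0022,"wz": 0,"jaw": 0},
  ],
)

```text
time: 5.17
ee_pos: [0.5919, -0.3156, 0.0599]
orientation: [0.69, 0.724, 0.0, 0.0]
wrist_force: [1.6, -0.5, -0.1]
finger_gap: 0.0132
```

Run:
```python
from h import *
st=state();print(st['time'],st['ee_pos'],st['orientation'],st['wrist_force'],st['torque'],st['finger_gap']);rel([.592,-.3155,.059],.048)
```

```text
5.1667 [ 0.59189112 -0.31555185  0.05987666] [6.89927180e-01 7.23878628e-01 2.17717266e-04 4.13888783e-04] [ 1.57359855 -0.53287105 -0.12360513] [ 0.00983349 -0.30509091  0.03903431] 0.013191088451470212
shift mm [0.  0.1 0.9] rot [0.0009 0.0003 0.    ]
```

Emit:
jog_arm(
  targets=[
    {"x": 0,"y": 0,"z": -3,"wx": 0,"wy": 0,"wz": 0,"jaw": 0},
    {"x": 0,"y": 0,"z": -6,"wx": 0,"wy": 0,"wz": 0,"jaw": 0},
    {"x": 0,"y": 0,"z": -9,"wx": 0,"wy": 0,"wz": 0,"jaw": 0},
    {"x": 0,"y": 0,"z": -12,"wx": 0,"wy": 0,"wz": 0,"jaw": 0},
    {"x": 0,"y": 0,"z": -15,"wx": 0,"wy": 0,"wz": 0,"jaw": 0},
    {"x": 0,"y": 0,"z": -15,"wx": 0,"wy": 0,"wz": 0,"jaw": 0},
    {"x": 0,"y": 0,"z": -15,"wx": 0,"wy": 0,"wz": 0,"jaw": 0},
    {"x": 0,"y": 0,"z": -15,"wx": 0,"wy": 0,"wz": 0,"jaw": 0},
  ],
)

```text
time: 5.83
ee_pos: [0.5909, -0.3154, 0.0745]
orientation: [0.69, 0.724, -0.0, -0.001]
wrist_force: [-0.4, -0.5, -0.8]
finger_gap: 0.0123
```

Run:
```python
from h import *
st=state();print(st['time'],st['ee_pos'],st['orientation'],st['wrist_force'],st['torque'],st['finger_gap']);
for d in(.04,.1,.14):rel([.5919-d*.9988,-.3155-d*.048,.075],.048)
s=snap('scene','sc3.png');i=s['img'][120:230,150:230,::-1];i=cv2.convertScaleAbs(i,alpha=1.8,beta=15);cv2.imwrite('pics/s3z.png',cv2.resize(i,None,fx=5,fy=5,interpolation=cv2.INTER_CUBIC))
```

```text
5.8333 [ 0.59093248 -0.3153986   0.07450706] [ 6.89986525e-01  7.23821996e-01 -2.11766116e-04 -5.18710811e-04] [-0.35693085 -0.53977085 -0.82131098] [-0.03266741 -0.02968685  0.05230254] 0.012320634947292608
shift mm [ -0.2 -39.   -0.5] rot [-0.001  -0.0005 -0.0001]
shift mm [ -0.2 -99.   -0.4] rot [-0.001  -0.0005 -0.0001]
shift mm [  -0.2 -139.    -0.4] rot [-0.001  -0.0005 -0.0001]
```

View pics/s3z.png

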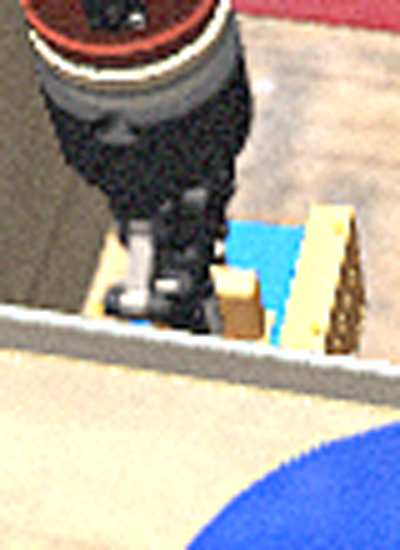

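The lid is up: the blue now hides the lip's wooden edge at about (265,230). Next I'll slide it along tool -y.

Emit:
jog_arm(
  targets=[
    {"x": 0,"y": -4,"z": -0.5,"wx": 0,"wy": 0,"wz": 0,"jaw": 0},
    {"x": 0,"y": -9,"z": -0.5,"wx": 0,"wy": 0,"wz": 0,"jaw": 0},
    {"x": 0,"y": -14,"z": -0.5,"wx": 0,"wy": 0,"wz": 0,"jaw": 0},
    {"x": 0,"y": -19,"z": -0.5,"wx": 0,"wy": 0,"wz": 0,"jaw": 0},
    {"x": 0,"y": -24,"z": -0.5,"wx": 0,"wy": 0,"wz": 0,"jaw": 0},
    {"x": 0,"y": -29,"z": -0.5,"wx": 0,"wy": 0,"wz": 0,"jaw": 0},
    {"x": 0,"y": -34,"z": -0.5,"wx": 0,"wy": 0,"wz": 0,"jaw": 0},
    {"x": 0,"y": -39,"z": -0.5,"wx": 0,"wy": 0,"wz": 0,"jaw": 0},
    {"x": 0,"y": -39,"z": -0.5,"wx": 0,"wy": 0,"wz": 0,"jaw": 0},
  ],
)

```text
time: 6.63
ee_pos: [0.5512, -0.3173, 0.0749]
orientation: [0.69, 0.724, -0.0, -0.001]
wrist_force: [0.1, -0.0, -1.5]
finger_gap: 0.013
```

Run:
```python
from h import *
st=state();print(st['time'],st['ee_pos'],st['orientation'],st['wrist_force'],st['torque'],st['finger_gap']);
for d in(.1,.14):rel([.5919-d*.9988,-.3155-d*.048,.075],.048)
s=snap('scene','sc4.png');i=s['img'][60:230,150:280,::-1];i=cv2.convertScaleAbs(i,alpha=1.8,beta=15);cv2.imwrite('pics/s4z.png',cv2.resize(i,None,fx=3.5,fy=3.5,interpolation=cv2.INTER_CUBIC))
```

```text
6.6333 [ 0.55122221 -0.31725803  0.07493193] [ 6.90112388e-01  7.23701878e-01 -2.11604449e-04 -6.62735598e-04] [ 0.10794035 -0.00340201 -1.51615849] [-0.02630003 -0.03947894  0.02781736] 0.013007813142990049
shift mm [ -0.2 -59.3   0. ] rot [-0.0012 -0.0007 -0.0005]
shift mm [ -0.2 -99.3   0.1] rot [-0.0012 -0.0007 -0.0005]
```

View pics/s4z.png

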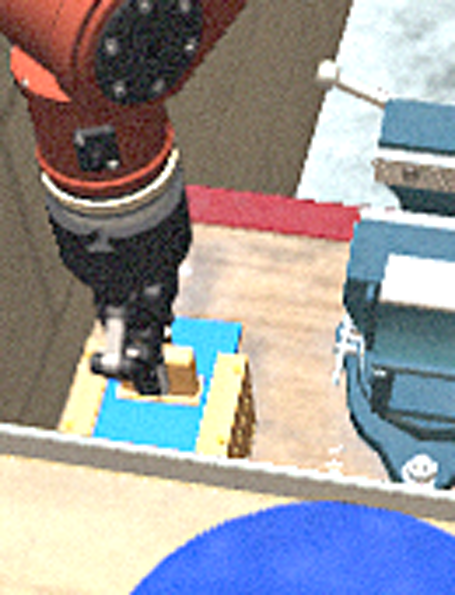

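The lid is level and sticks out past the lip, with its front edge at zoom (215,322). I'll carry on sliding.

Emit:
jog_arm(
  targets=[
    {"x": 0,"y": -7,"z": 0,"wx": 0,"wy": 0,"wz": 0,"jaw": 0},
    {"x": 0,"y": -15,"z": 0,"wx": 0,"wy": 0,"wz": 0,"jaw": 0},
    {"x": 0,"y": -23,"z": 0,"wx": 0,"wy": 0,"wz": 0,"jaw": 0},
    {"x": 0,"y": -31,"z": 0,"wx": 0,"wy": 0,"wz": 0,"jaw": 0},
    {"x": 0,"y": -39,"z": 0,"wx": 0,"wy": 0,"wz": 0,"jaw": 0},
    {"x": 0,"y": -46,"z": 0,"wx": 0,"wy": 0,"wz": 0,"jaw": 0},
    {"x": 0,"y": -53,"z": 0,"wx": 0,"wy": 0,"wz": 0,"jaw": 0},
    {"x": 0,"y": -59,"z": 0,"wx": 0,"wy": 0,"wz": 0,"jaw": 0},
    {"x": 0,"y": -59,"z": 0,"wx": 0,"wy": 0,"wz": 0,"jaw": 0},
  ],
)

```text
time: 7.43
ee_pos: [0.4921, -0.32, 0.0749]
orientation: [0.69, 0.724, -0.0, -0.001]
wrist_force: [0.0, -0.3, -1.0]
finger_gap: 0.0131
```

Run:
```python
from h import *
st=state();print(st['time'],st['ee_pos'],st['orientation'],st['wrist_force'],st['torque'],st['finger_gap']);
for d in(.1,.145):rel([.5919-d*.9988,-.3155-d*.048,.075],.048)
s=snap('scene','sc5.png');i=s['img'][60:230,150:280,::-1];i=cv2.convertScaleAbs(i,alpha=1.8,beta=15);cv2.imwrite('pics/s5z.png',cv2.resize(i,None,fx=3.5,fy=3.5,interpolation=cv2.INTER_CUBIC))
```

```text
7.4333 [ 0.49205169 -0.32001962  0.07490496] [ 6.90198991e-01  7.23619235e-01 -1.77292472e-04 -7.23332414e-04] [ 0.0396156  -0.27397778 -1.00622969] [ 0.00604559 -0.0041978   0.00550255] 0.013090823916063298
shift mm [-0.3 -0.  -0.1] rot [-0.0013 -0.0008 -0.0007]
shift mm [ -0.3 -45.   -0. ] rot [-0.0013 -0.0008 -0.0007]
```

View pics/s5z.png

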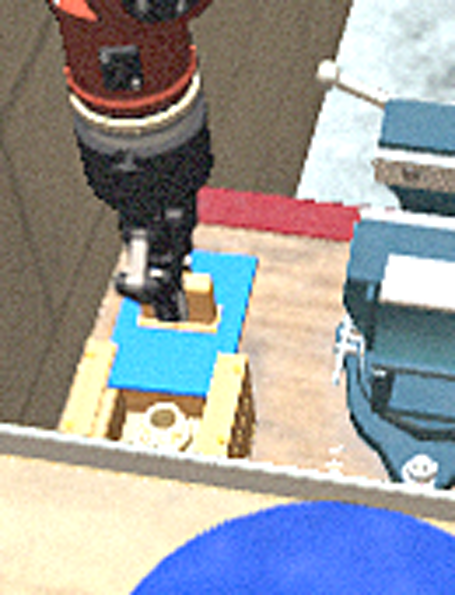

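The lid is about 100 mm out and level, the box interior is visible, and the vice is well clear. I'll finish the slide.

Emit:
jog_arm(
  targets=[
    {"x": 0,"y": -7,"z": 0,"wx": 0,"wy": 0,"wz": 0,"jaw": 0},
    {"x": 0,"y": -15,"z": 0,"wx": 0,"wy": 0,"wz": 0,"jaw": 0},
    {"x": 0,"y": -23,"z": 0,"wx": 0,"wy": 0,"wz": 0,"jaw": 0},
    {"x": 0,"y": -31,"z": 0,"wx": 0,"wy": 0,"wz": 0,"jaw": 0},
    {"x": 0,"y": -39,"z": 0,"wx": 0,"wy": 0,"wz": 0,"jaw": 0},
    {"x": 0,"y": -46,"z": 0,"wx": 0,"wy": 0,"wz": 0,"jaw": 0},
    {"x": 0,"y": -50,"z": 0,"wx": 0,"wy": 0,"wz": 0,"jaw": 0},
    {"x": 0,"y": -50,"z": 0,"wx": 0,"wy": 0,"wz": 0,"jaw": 0},
  ],
)

```text
time: 8.15
ee_pos: [0.4425, -0.3224, 0.075]
orientation: [0.69, 0.724, -0.0, -0.0]
wrist_force: [-0.9, -0.7, -1.4]
finger_gap: 0.013
```

Emit:
jog_arm(
  targets=[
    {"x": 0,"y": 0,"z": 6,"wx": 0,"wy": 0,"wz": 0,"jaw": 0},
    {"x": 0,"y": 0,"z": 12,"wx": 0,"wy": 0,"wz": 0,"jaw": 0},
    {"x": 0,"y": 0,"z": 18,"wx": 0,"wy": 0,"wz": 0,"jaw": 0},
    {"x": 0,"y": 0,"z": 24,"wx": 0,"wy": 0,"wz": 0,"jaw": 0},
    {"x": 0,"y": 0,"z": 30,"wx": 0,"wy": 0,"wz": 0,"jaw": 0},
    {"x": 0,"y": 0,"z": 36,"wx": 0,"wy": 0,"wz": 0,"jaw": 0},
    {"x": 0,"y": 0,"z": 42,"wx": 0,"wy": 0,"wz": 0,"jaw": 0},
    {"x": 0,"y": 0,"z": 47,"wx": 0,"wy": 0,"wz": 0,"jaw": 0},
    {"x": 0,"y": 0,"z": 50,"wx": 0,"wy": 0,"wz": 0,"jaw": 0},
    {"x": 0,"y": 0,"z": 50,"wx": 0,"wy": 0,"wz": 0,"jaw": 0},
    {"x": 0,"y": 0,"z": 50,"wx": 0,"wy": 0,"wz": 0,"jaw": 0},
  ],
)

```text
time: 9.07
ee_pos: [0.4435, -0.3224, 0.0249]
orientation: [0.69, 0.724, -0.0, -0.0]
wrist_force: [-0.3, -1.2, 0.2]
finger_gap: 0.0131
```

Run:
```python
from h import *
st=state();print(st['time'],st['ee_pos'],st['orientation'],st['wrist_force'],st['torque'],st['finger_gap']);rel([.443,-.3225,.015],.048)
s=snap('scene','sc6.png');i=s['img'][60:230,150:280,::-1];i=cv2.convertScaleAbs(i,alpha=1.8,beta=15);cv2.imwrite('pics/s6z.png',cv2.resize(i,None,fx=3.5,fy=3.5,interpolation=cv2.INTER_CUBIC))
```

```text
9.0667 [ 0.44348651 -0.32244859  0.02492316] [ 6.89927324e-01  7.23878571e-01 -8.75092302e-06 -3.19108816e-04] [-0.28742003 -1.21039105  0.21952967] [0.000176   0.03290439 0.02034576] 0.013129055671843129
shift mm [-0.  -0.5  9.9] rot [-0.0005 -0.0004  0.    ]
```

View pics/s6z.png

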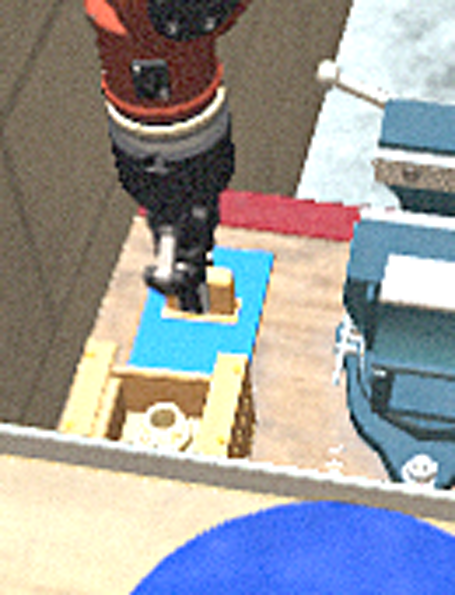

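The lid is in front of the box and about 10 mm above the bench. I'll lower it gently.

Emit:
jog_arm(
  targets=[
    {"x": 0,"y": 0,"z": 2,"wx": 0,"wy": 0,"wz": 0,"jaw": 0},
    {"x": 0,"y": 0,"z": 4,"wx": 0,"wy": 0,"wz": 0,"jaw": 0},
    {"x": 0,"y": 0,"z": 6,"wx": 0,"wy": 0,"wz": 0,"jaw": 0},
    {"x": 0,"y": 0,"z": 7.5,"wx": 0,"wy": 0,"wz": 0,"jaw": 0},
    {"x": 0,"y": 0,"z": 9,"wx": 0,"wy": 0,"wz": 0,"jaw": 0},
    {"x": 0,"y": 0,"z": 9,"wx": 0,"wy": 0,"wz": 0,"jaw": 0},
    {"x": 0,"y": 0,"z": 9,"wx": 0,"wy": 0,"wz": 0,"jaw": 0},
  ],
)

```text
time: 9.7
ee_pos: [0.4434, -0.3224, 0.0159]
orientation: [0.69, 0.724, -0.0, -0.0]
wrist_force: [0.3, -0.1, -1.6]
finger_gap: 0.0132
```

Emit:
jog_arm(
  targets=[
    {"x": 0,"y": 0,"z": 0.5,"wx": 0,"wy": 0,"wz": 0,"jaw": 0},
    {"x": 0,"y": 0,"z": 1,"wx": 0,"wy": 0,"wz": 0,"jaw": 0},
    {"x": 0,"y": 0,"z": 1,"wx": 0,"wy": 0,"wz": 0,"jaw": 0},
    {"x": 0,"y": 0,"z": 1,"wx": 0,"wy": 0,"wz": 0,"jaw": 0},
  ],
)

```text
time: 10.03
ee_pos: [0.4436, -0.3225, 0.0152]
orientation: [0.69, 0.724, 0.0, -0.0]
wrist_force: [0.0, -0.1, -1.5]
finger_gap: 0.0131
```

Emit:
jog_arm(
  targets=[
    {"x": 0,"y": 0,"z": 0.7,"wx": 0,"wy": 0,"wz": 0,"jaw": 0},
    {"x": 0,"y": 0,"z": 1.2,"wx": 0,"wy": 0,"wz": 0,"jaw": 0},
    {"x": 0,"y": 0,"z": 1.2,"wx": 0,"wy": 0,"wz": 0,"jaw": 0},
    {"x": 0,"y": 0,"z": 1.2,"wx": 0,"wy": 0,"wz": 0,"jaw": 0},
  ],
)

```text
time: 10.37
ee_pos: [0.4437, -0.3226, 0.0148]
orientation: [0.69, 0.724, -0.0, -0.0]
wrist_force: [-1.8, 1.2, 5.7]
finger_gap: 0.013
```

Contact reads 5.7 N upwards, so I'll release.

Emit:
jog_arm(
  targets=[
    {"x": 0,"y": 0,"z": 0,"wx": 0,"wy": 0,"wz": 0,"jaw": 25},
    {"x": 0,"y": 0,"z": 0,"wx": 0,"wy": 0,"wz": 0,"jaw": 50},
    {"x": 0,"y": 0,"z": 0,"wx": 0,"wy": 0,"wz": 0,"jaw": 50},
    {"x": 0,"y": 0,"z": 0,"wx": 0,"wy": 0,"wz": 0,"jaw": 50},
    {"x": 0,"y": 0,"z": 0,"wx": 0,"wy": 0,"wz": 0,"jaw": 50},
    {"x": 0,"y": 0,"z": 0,"wx": 0,"wy": 0,"wz": 0,"jaw": 50},
  ],
)

```text
time: 10.87
ee_pos: [0.4435, -0.3225, 0.0138]
orientation: [0.69, 0.724, -0.0, -0.0]
wrist_force: [0.2, 0.5, -0.2]
finger_gap: 0.0499
```

Run:
```python
from h import *
st=state();print(st['time'],st['ee_pos'],st['wrist_force'],st['finger_gap'])
s=snap('scene','sc7.png');i=s['img'][60:230,150:280,::-1];i=cv2.convertScaleAbs(i,alpha=1.8,beta=15);cv2.imwrite('pics/s7z.png',cv2.resize(i,None,fx=3.5,fy=3.5,interpolation=cv2.INTER_CUBIC))
```

```text
10.8667 [ 0.44351094 -0.3225137   0.01381365] [ 0.16135154  0.47420004 -0.15156106] 0.04992253256893854
```

View pics/s7z.png

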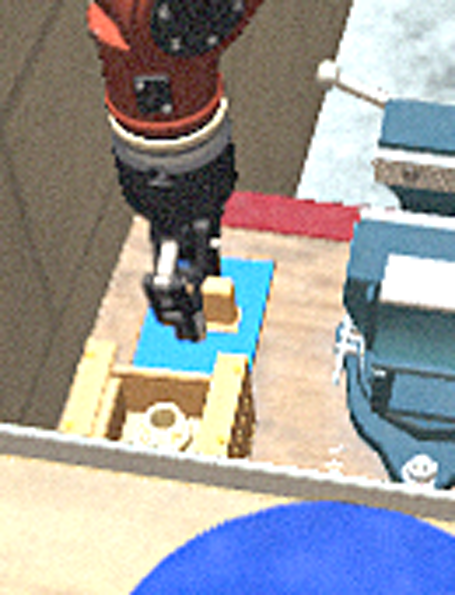

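The fingers are open and clear of the bar at zoom (220,300). I'll raise straight up.

Emit:
jog_arm(
  targets=[
    {"x": 0,"y": 0,"z": -8,"wx": 0,"wy": 0,"wz": 0,"jaw": 50},
    {"x": 0,"y": 0,"z": -20,"wx": 0,"wy": 0,"wz": 0,"jaw": 50},
    {"x": 0,"y": 0,"z": -40,"wx": 0,"wy": 0,"wz": 0,"jaw": 50},
    {"x": 0,"y": 0,"z": -70,"wx": 0,"wy": 0,"wz": 0,"jaw": 50},
    {"x": 0,"y": 0,"z": -100,"wx": 0,"wy": 0,"wz": 0,"jaw": 50},
    {"x": 0,"y": 0,"z": -140,"wx": 0,"wy": 0,"wz": 0,"jaw": 50},
    {"x": 0,"y": 0,"z": -180,"wx": 0,"wy": 0,"wz": 0,"jaw": 50},
    {"x": 0,"y": 0,"z": -200,"wx": 0,"wy": 0,"wz": 0,"jaw": 50},
    {"x": 0,"y": 0,"z": -200,"wx": 0,"wy": 0,"wz": 0,"jaw": 50},
    {"x": 0,"y": 0,"z": -200,"wx": 0,"wy": 0,"wz": 0,"jaw": 50},
    {"x": 0,"y": 0,"z": -200,"wx": 0,"wy": 0,"wz": 0,"jaw": 50},
  ],
)

```text
time: 11.83
ee_pos: [0.4431, -0.3221, 0.2138]
orientation: [0.69, 0.724, -0.0, -0.0]
wrist_force: [-0.3, 0.6, -0.2]
finger_gap: 0.0501
```

Run:
```python
from h import *
st=state();print(st['time'],st['ee_pos'],st['wrist_force'],st['finger_gap'],st['qd'].round(3))
s=snap('scene','sc8.png');i=s['img'][60:230,150:400,::-1];i=cv2.convertScaleAbs(i,alpha=1.5,beta=10)
i=cv2.resize(i,None,fx=3.2,fy=3.2,interpolation=cv2.INTER_CUBIC)
p=(proj(s,box(.4435,-.3225,.048,[(.06,.042,.005),(.06,-.042,.005),(-.06,-.042,.005),(-.06,.042,.005)]))-[150,60]+.5)*3.2
cv2.polylines(i,[np.int32(p)],True,(0,0,255),1)
cv2.imwrite('pics/s8z.png',i)
```

```text
11.8333 [ 0.44312763 -0.32208917  0.21381058] [-0.29245781  0.59969325 -0.19531857] 0.05008395322970185 [-0.002  0.029  0.028 -0.    -0.001  0.   ]
```

View pics/s8z.png

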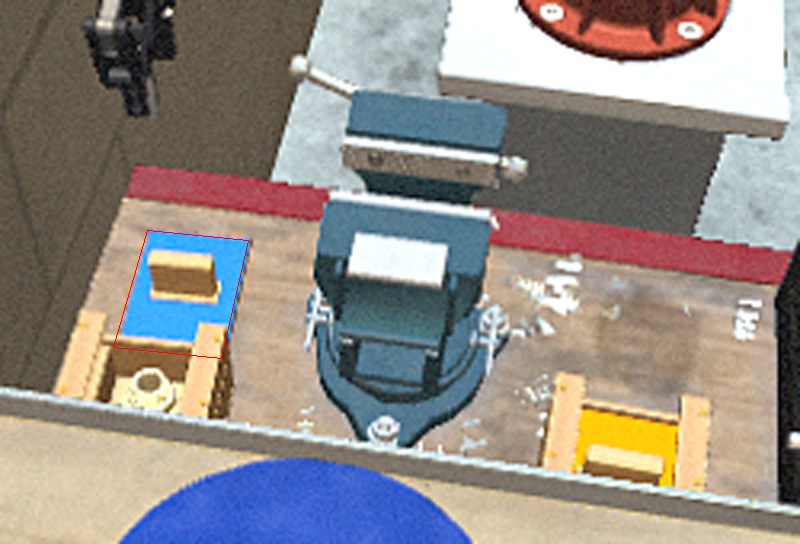

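The blue lid lies flat on the bench with its bar up, corners at about (148,231) and (248,240). It matches the outline I projected for a flat lid at z = 5 mm. The orange lid is still shut and the gripper is well clear, so I'll hand in.

```bash
python3 -c "
from workcell import close_job
print(close_job())"
```

```text
the job is handed in; nothing more can be done
None
```

I opened the blue-lidded box and laid its lid flat on the bench in front of it, bar up, then handed the job in at about 12 s of the 35 s. I gripped the bar from above, raised the lid about 15 mm and slid it about 148 mm along the grooves towards the robot. I lowered it until the wrist force read 5.7 N of bench contact, then let go and raised the gripper 200 mm.

- **Blue lid:** the last picture shows it flat and clear of the box. It matches the outline I projected for a flat lid lying at the release point.
- **Orange lid:** it still looked shut in the last picture. I didn't measure its position again, but the arm never worked near it.
- **Robot:** the gripper was clear of everything, and the wrist force read under 1 N.
- **Disagreements:** none of the checks failed. The two camera views agreed on the bar's position to about 2–3 mm. The top camera couldn't help after the first look because the arm blocked its view.

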